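Dock the cup carrier on its keyhole screws

TASK

Put the cup carrier on its dock: set it down so that both screw heads come up through the round ends of its keyholes and the plate lies flat on the wood, then slide it along, away from you, until the shanks reach the ends of the slots and the spring button snaps up through the small hole, and let go. The pair of screws is clamped somewhere else along the channel every time, so feel for the heads with a light touch: a push of about 10 N is enough and nothing may be forced (40 N is too much); leave the other things on the worktop where they are.

Things in the scene. Friction and masses are not known exactly. Their poses are not given: they have to be found in the camera images.
- carrier: Loose cup carrier, 0.36 to 0.56 kg, flat on the worktop at the start: steel plate 200 (x) x 140 (y) x 4 mm, wire rail round it (top 25 mm up), wooden grip bar bridging its middle. Origin: centre of the underside, z up. On the dock the origin is 12 mm above the worktop, and its +x points the way of the dock's +x.
- carrier_grip (a point): Middle of the wooden grip bar, 62 mm above the underside, straight above the carrier's origin; axes as the carrier's. The bar is 14 mm thick (along x), 96 mm long (y), 22 mm high, flat-sided, on steel posts at y = -36 and +36 mm: pinch it from above across its thickness, near the middle.
- carrier_keyhole (a point): Centre of one round entry hole (22 mm) in the carrier's underside, at x = -36, y = 0 mm in the carrier; the other is at x = +84, y = 0. From each a 12 mm slot runs toward -x; the screw shanks reach the slot ends when they stand at x = -60 and +60 mm in the carrier. The button's hole (12 mm) is at x = -20, y = 0.
- dock: Dock, fixed: dark wooden block 240 (x) x 121 (y) x 12 mm with a channel along x in its middle and white nylon strips on which the plate glides easily. Origin: centre of the underside, z up. +x is the way of the locking slide and points away from the robot within 0.3 rad.
- dock_top (a point): Middle of the dock's top, 12 mm up; axes as the dock's. A bar with two upright screws 120 mm apart along x is clamped in the channel here: bevelled heads 18 mm wide, 18 to 23 mm above the worktop, shanks 8 mm. The middle between the screws is up to 15 mm off along x, unmeasured. The locked carrier's origin is over that middle; the heads pass the entry holes 24 mm short of it.
- snap_button (a joint): Spring button in m: 0 = up, grows as pressed, 0.0055 when level with the dock's top (under 3 N). Domed 8 mm pin on the same bar, 20 mm from the middle between the screws toward -x, top 17.5 mm above the worktop. The plate holds it down until the carrier is home; then it springs up through the small hole and the carrier can shift only about 2 mm.
- cup: White tasting cup with an ear handle, 86 x 62 x 60 mm, bystander; origin: underside, near its middle.
- lid: White cup lid with a knob, 66 mm in diameter, 31 mm high, lying on the worktop, bystander; origin: centre of the underside.
- kraft_tin: Brown tea tin, 62 x 97 x 118 mm, bystander at the back; origin: centre of the underside.
- bowl: White tasting bowl, 88 mm in diameter, 52 mm high, bystander at the back; origin: centre of the underside.

How it is judged (in metres and radians):
On the way:
1. the carrier lies flat on the dock with the screw heads through its keyholes (z of carrier in the frame of dock between 0.009 and 0.0145 m and x of carrier in the frame of dock between -0.044 and 0.018 m and y of carrier in the frame of dock between -0.006 and 0.006 m), for 0.1 s.
At the end, for the whole second after the job is handed in: The carrier is flat on the dock (underside 9 to 14.5 mm up, tilt < 0.04 rad, in line within 0.08 rad and 6 mm sideways), home along the slide (origin -19 to +17 mm from the dock's), the spring button up through its hole (< 1.5 mm), the carrier at rest and released (z of carrier in the frame of dock between 0.009 and 0.0145 m and x of carrier in the frame of dock between -0.019 and 0.017 m and y of carrier in the frame of dock between -0.006 and 0.006 m and angle between the x axis of carrier and the x axis of dock, either way round below 0.08 rad and angle between carrier's own z axis and vertical below 0.04 rad and value of joint snap_button below 0.0015 m and linear speed of carrier below 0.01 m/s and contact force between the fingers and carrier below 0.1 N); the robot touches nothing.
It fails at once if the carrier is forced: more than 40 N between it and the dock with its screws (contact force between carrier and dock above 40 N).
It fails at once if the robot itself presses on the dock with more than 40 N (contact force between the arm and dock above 40 N).
It fails at once if a bystander is moved by more than 30 mm (distance of any of cup, lid, kraft_tin, bowl from where it was at the start of the episode above 0.03 m).
It also fails if it takes over 72 s, if anything falls off the work surface, if the arm or the gripper's body presses on something with over 40 N, if the wrist force passes 120 N, or if a joint passes its speed limit or range.

ROBOT

A 6-joint arm with a two-finger parallel gripper is mounted at the origin on a cart in front of the work surface, level with it; the furniture and walls round the work are solid. World frame = base frame: x ahead of the robot, y to its left, z up, the work surface at z = 0. Lengths are in mm, angles in rad, forces in N, time in s.
With the tool pointing down it reaches from about 350 to 850 mm from the base axis. Payload 8.1 kg.
Tool frame: the origin (TCP) lies at the very end of the fingers, on their centre line; the grasp point (between the pads) lies 19 mm behind it; z points along the fingers, y is the direction in which the jaws open and shut (so a half turn about z gives the same grasp; the last joint's range is limited). The gripper opens to 85 mm and grips with 20 to 120 N. Pads are 22 mm wide; open, the fingers measure 114 mm over their backs; the gripper's body (76 mm by 85 mm) begins 54 mm behind the grasp point. The pads swing forward as they close: fully open they stand 13 mm farther back than shut.
Start: joints at [-1.362, 0.13, 1.488, -0, 1.523, -0.085], TCP at [173.775, -574.289, 231.292] pointing down, gripper open.
Joint ranges: [-2.96, 2.96], [-0.89, 2.26], [0.02, 2.5], [-1.34, 4.48], [0, 2.73], [-2.66, 2.66]. Speed limits (rad/s): [2.39, 2.39, 2.79, 3.14, 3.14, 3.14].

INTERFACE

Orientations are given as a unit quaternion [w, x, y, z].
In Python, from cell import env, viewer, job gives the robot as it stands. The module is installed in compiled form; this text tells all that it offers.
- The arm moves only by the tool move_arm, never from a script. Its argument "rows" is a list of rows, each an object with "dr": the turn, a rotation vector about the tool's x, y, z in degrees, a list of three; "dp": the shift along the tool's x, y, z in mm, a list of three; "hand": the finger opening in mm, from 0 to 85.4. In form: [{"dr": [rx, ry, rz], "dp": [tx, ty, tz], "hand": hand}, ...]. A call has 1 to 10 rows; each row shifts and turns the pose as measured when the row begins, along the tool's axes as they then stand; what a row does not reach is not made up. A row lasts 1/10 s, in which the tool goes at most 50 mm and 8.59 degrees, less where a joint would pass 70% of its speed; a pose out of reach is approached as far as the arm can. A call with a gripper value outside its range is refused whole. The fingers move at their own pace and stop on an object; "force" is the grip in N (left out, the last holds). Time passes only in rows, so rows that do not move let the fingers close. It gives the time, the measured TCP pose, the force and the opening at its end, in the units of the state.
- env.read_state(): the state, without advancing time (a new reading comes with each control period).
- viewer.camera(name): name is "scene" or "top" or "wrist"; returns a dict with "image" (384x512x3 uint8, red, green, blue), "fovy" (degrees; the focal length in pixels is half the picture's height over the tangent of half this angle, whatever the lens; pixels are square), "cx", "cy" (the principal point, pixels), "rvec" (rotation vector, rad) and "tvec" (3), from world to camera coordinates, as OpenCV has them. Camera axes: x right, y down, z forward; pixel columns grow to the right and rows downward; lengths in mm; the calibration is good to about 2 mm. A picture is of the moment at which its call begins. There is no depth.
- job.job_done(): hands the job in, once; it reports no verdict.
The state is a dict: "clock": time; "joint_pos": joint angles; "dq": joint speeds; "effort": joint torques, N m; "tool_pos": TCP position; "eef_rot": TCP orientation; "wrist_force": force on the tool from outside, world axes, zero at the start; "moment": the same for the moment, N m; "opening": opening from 0.0 (shut) to 1.0 (fully open).
Only numpy, scipy, OpenCV 4.12 (cv2) and the standard library are available. Lean on these libraries where they do the work, as an engineer would, in place of code of your own. Each camera call takes 0.05 s, during which the arm holds its last target. There are 200 camera calls.

## Working session

There is one attempt and no reset: what is moved stays moved. The work goes in short steps, Python scripts to look and compute and a tool call to move; the robot and the scene stay as the last step left them, time stands still between calls to the robot, and variables do not carry over. Pictures are saved under pics/ and viewed, about 8 in all and at most 12, crops included, and the job is handed in when it is done.

Besides the shell and the picture viewer there is one more tool, called as name(argument=value, ...) on one line, values as JSON. move_arm: Moves the arm, as the interface text tells. Its arguments: {"type":"object","properties":{"rows":{"type":"array","items":{"type":"object","properties":{"dr":{"type":"array","items":{"type":"number"}},"dp":{"type":"array","items":{"type":"number"}},"hand":{"type":"number"}}}},"force":{"type":"number"}},"required":["rows"]}

```bash
mkdir -p pics
cat > h.py <<'E'
import numpy as np, cv2
from cell import env, viewer, job
def ray(c,uv):
    f=c["image"].shape[0]/2/np.tan(np.radians(c["fovy"])/2)
    R=cv2.Rodrigues(np.array(c["rvec"],float))[0]; t=np.array(c["tvec"],float).ravel()
    d=R.T@np.array([(uv[0]-c["cx"])/f,(uv[1]-c["cy"])/f,1]); return -R.T@t,d
def plane(c,uv,z):
    o,d=ray(c,uv); return (o+d*(z-o[2])/d[2]).round(1)
def proj(c,p):
    f=c["image"].shape[0]/2/np.tan(np.radians(c["fovy"])/2)
    q=cv2.Rodrigues(np.array(c["rvec"],float))[0]@np.array(p,float)+np.array(c["tvec"],float).ravel()
    return np.array([q[0]/q[2]*f+c["cx"],q[1]/q[2]*f+c["cy"]])
def snap(name,fn,crop=None,k=1):
    c=viewer.camera(name); im=c["image"][:,:,::-1]
    cv2.imwrite(f"pics/{fn}_raw.png",im)
    if crop: im=im[crop[1]:crop[3],crop[0]:crop[2]]
    cv2.imwrite(f"pics/{fn}.png",cv2.resize(im,None,fx=k,fy=k,interpolation=cv2.INTER_CUBIC)); return c
E
python3 - <<'E'
from h import *
import pickle
cs={n:snap(n,n+"0",k=1.5) for n in("top","scene")}
pickle.dump(cs,open("cs.pkl","wb"))
for n,c in cs.items(): print(n,c["fovy"],ray(c,(c["cx"],c["cy"])))
s=env.read_state(); print(s)
E
```

```text
top 45.01188751620148 (array([ 372.33137525, -158.8638663 , 1173.75715244]), array([ 0.17040035,  0.0041376 , -0.98536623]))
scene 53.84532516736527 (array([ 86.75783777, 477.44748889, 426.01842955]), array([ 0.55516618, -0.72468202, -0.40819906]))
{'clock': 0.1, 'joint_pos': array([-1.36239263e+00,  1.31097863e-01,  1.48917024e+00, -1.86350961e-05,
        1.52300487e+00, -8.53736245e-02]), 'dq': array([ 0.00052201, -0.00090496, -0.00062448, -0.00048322,  0.00117308,
       -0.00141639]), 'effort': array([ 2.10350016e-03, -5.70950961e+01, -5.01942122e+01, -8.08845812e-05,
        8.08485289e-03,  3.20040238e-05]), 'tool_pos': array([ 173.66871467, -573.79726383,  230.34211299]), 'eef_rot': array([-8.37993986e-04,  9.89230829e-01,  1.46361408e-01, -6.09385199e-05]), 'wrist_force': array([-0.21780054,  0.21771611, -0.31100841]), 'moment': array([ 0.02057814, -0.03843814, -0.0280232 ]), 'opening': 1.0005474809412043}
```

View pics/top0.png

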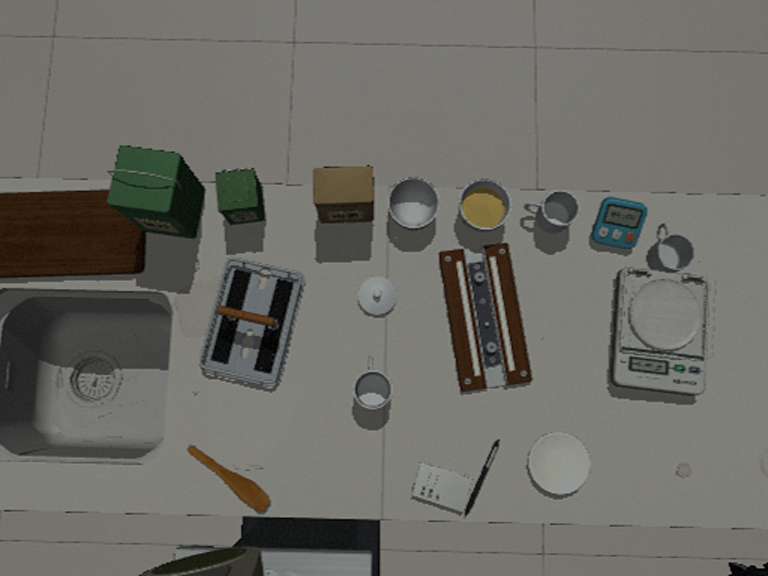

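View pics/scene0.png

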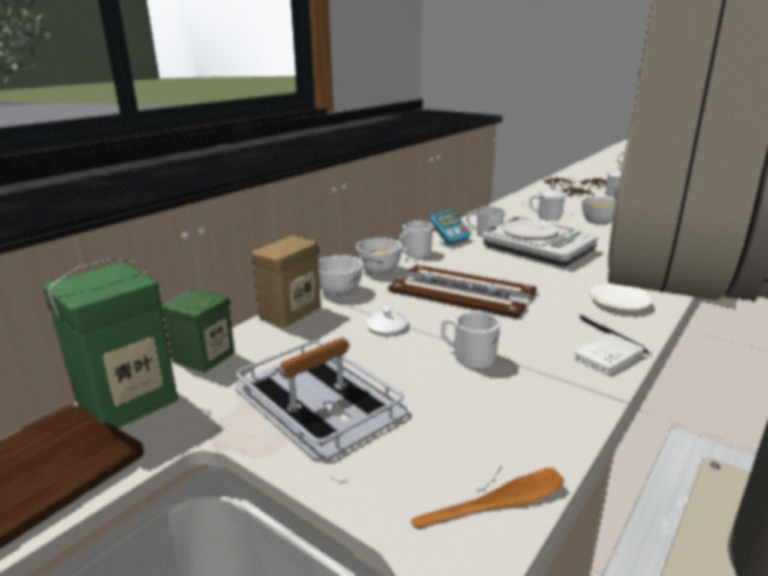

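The top view shows the carrier at about (252,322), its grip bar from (218,312) to (278,325), and the dock at (486,316) with screws near (479,277) and (491,347). All three are in the 1.5x picture.

Run:
```python
from h import *
import pickle
cs=pickle.load(open("cs.pkl","rb")); c=cs["top"]; im=c["image"]
hsv=cv2.cvtColor(im,cv2.COLOR_RGB2HSV)
def mask(x0,y0,x1,y1,lo,hi):
    m=cv2.inRange(hsv,lo,hi); k=np.zeros_like(m); k[y0:y1,x0:x1]=255; return m&k
g=mask(130,195,200,230,(3,110,50),(20,255,255))
pts=cv2.findNonZero(g); r=cv2.minAreaRect(pts); print("grip",len(pts),r,[plane(c,p,68) for p in cv2.boxPoints(r)],plane(c,r[0],70))
d=mask(285,155,365,270,(0,100,20),(15,255,200))
pts=cv2.findNonZero(d); r=cv2.minAreaRect(pts); b=cv2.boxPoints(r)
P=np.array([plane(c,p,12) for p in b]); print("dock",r,P,P.mean(0))
for i in range(4): print(np.linalg.norm(P[i]-P[i-1]), np.arctan2(*(P[i]-P[i-1])[1::-1]))
# plate from bluish hull
for n,(u,v,z) in {"screwF":(479/1.5,277/1.5,23),"screwN":(491/1.5,347/1.5,23)}.items(): print(n,plane(c,(u,v),z))
a=im[155:265,125:210,::-1]; e=im[155:265,285:370,::-1]
cv2.imwrite("pics/crop1.png",cv2.resize(np.hstack([a,e]),None,fx=4.6,fy=4.6,interpolation=cv2.INTER_CUBIC))
```

```text
grip 202 ((163.48822021484375, 210.0529327392578), (38.2882194519043, 5.31479549407959), 12.52880859375) [array([523.1,  99.9,  68. ]), array([535.8,  97.9,  68. ]), array([517.7,   6.8,  68. ]), array([505.1,   8.9,  68. ])] [520.1  52.9  70. ]
dock ((322.729736328125, 210.87838745117188), (94.69381713867188, 47.18251037597656), 80.53767395019531) [[ 644.3 -259.2   12. ]
 [ 667.6 -379.    12. ]
 [ 429.4 -415.5   12. ]
 [ 407.6 -299.8   12. ]] [ 537.225 -338.375   12.   ]
240.15671966447238 0.16987208149846292
122.04478686121749 -1.3787036258034417
240.98026890183357 -2.9895427698476142
117.73584840650699 1.7570312639314536
screwF [ 600.3 -328.6   23. ]
screwN [ 482.6 -348.2   23. ]
```

View pics/crop1.png

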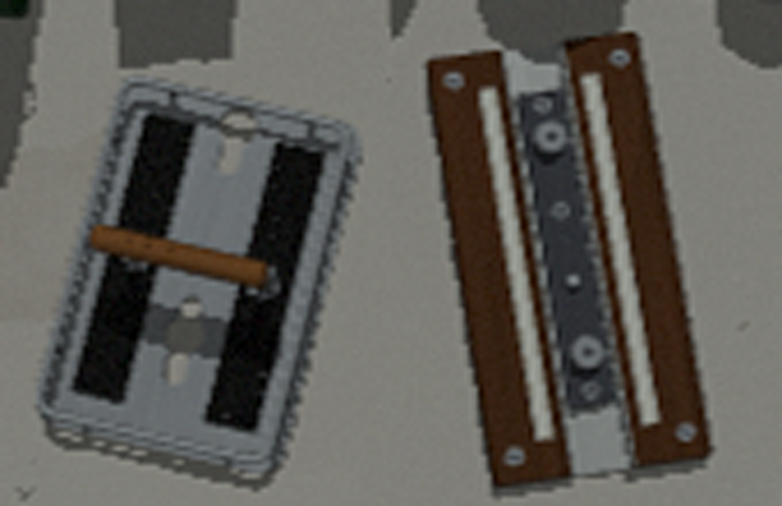

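The carrier is near (520,53) with yaw about -0.20. The dock's yaw is about +0.165, and the middle between the screws is near (541.5,-338.4). The measured sizes check out: 240 x 120 for the dock and 119 between the screws. I'll turn the tool and go over the carrier.

move_arm(rows=[{"dr": [0, 0, -7.74], "dp": [0, 0, 0], "hand": 85}, {"dr": [0, 0, -7.74], "dp": [0, 0, 0], "hand": 85}, {"dr": [0, 0, -7.74], "dp": [0, 0, 0], "hand": 85}, {"dr": [0, 0, -7.74], "dp": [0, 0, 0], "hand": 85}, {"dr": [0, 0, -7.74], "dp": [0, 0, 0], "hand": 85}, {"dr": [0, 0, -7.74], "dp": [0, 0, 0], "hand": 85}, {"dr": [0, 0, -7.74], "dp": [0, 0, 0], "hand": 85}, {"dr": [0, 0, -7.74], "dp": [0, 0, 0], "hand": 85}])

```text
clock: 0.9
tool_pos: [173.1, -571.0, 225.0]
eef_rot: [-0.005, 0.76, 0.65, 0.003]
wrist_force: [0.3, 0.2, 0.7]
opening: 0.994
```

move_arm(rows=[{"dr": [0, 0, 0], "dp": [45, 14.5, 0], "hand": 85}, {"dr": [0, 0, 0], "dp": [45, 14.5, 0], "hand": 85}, {"dr": [0, 0, 0], "dp": [45, 14.5, 0], "hand": 85}, {"dr": [0, 0, 0], "dp": [45, 14.5, 0], "hand": 85}, {"dr": [0, 0, 0], "dp": [45, 14.5, 0], "hand": 85}, {"dr": [0, 0, 0], "dp": [45, 14.5, 0], "hand": 85}, {"dr": [0, 0, 0], "dp": [45, 14.5, 0], "hand": 85}, {"dr": [0, 0, 0], "dp": [45, 14.5, 0], "hand": 85}, {"dr": [0, 0, 0], "dp": [45, 14.5, 0], "hand": 85}, {"dr": [0, 0, 0], "dp": [45, 14.5, 0], "hand": 85}])

```text
clock: 1.9
tool_pos: [385.9, -134.7, 223.6]
eef_rot: [-0.009, 0.761, 0.648, 0.004]
wrist_force: [1.2, -0.5, -0.3]
opening: 0.992
```

```bash
cat >> h.py <<'E'
def go(x,y,z,yaw=None):
    from scipy.spatial.transform import Rotation as Ro
    s=env.read_state(); q=s["eef_rot"]; R=Ro.from_quat([q[1],q[2],q[3],q[0]])
    p=np.array(s["tool_pos"]); M=R.as_matrix()
    print("pos",p.round(1),"yaw",np.arctan2(M[1,0],M[0,0]).round(4),"zax",M[:,2].round(4),"dp",(M.T@(np.array([x,y,z])-p)).round(1),"F",s["wrist_force"].round(1),"M",s["moment"].round(2),"t",s["clock"],"op",s["opening"])
    if yaw is not None:
        T=np.array([[np.cos(yaw),np.sin(yaw),0],[np.sin(yaw),-np.cos(yaw),0],[0,0,-1]])
        print("dr",np.degrees(Ro.from_matrix(M.T@T).as_rotvec()).round(2))
E
python3 -c "
from h import *
go(520,53,200,1.374)"
```

```text
pos [ 385.9 -134.7  223.6] yaw 1.4111 zax [-0.0056  0.0191 -0.9998] dp [206.2 102.8  26.4] F [ 1.2 -0.5 -0.3] M [-0.02  0.04  0.  ] t 1.9 op 0.9919712194404785
dr [-0.51 -1.02  2.13]
```

move_arm(rows=[{"dr": [-0.1, -0.2, 0.4], "dp": [41, 20, 2], "hand": 85}, {"dr": [-0.1, -0.2, 0.4], "dp": [41, 20, 2], "hand": 85}, {"dr": [-0.1, -0.2, 0.4], "dp": [41, 20, 2], "hand": 85}, {"dr": [-0.1, -0.2, 0.4], "dp": [41, 20, 2], "hand": 85}, {"dr": [-0.1, -0.2, 0.4], "dp": [41, 20, 2], "hand": 85}, {"dr": [0, 0, 0], "dp": [0, 0, 0], "hand": 85}])

```text
clock: 2.5
tool_pos: [523.5, 64.7, 213.0]
eef_rot: [-0.0, 0.771, 0.637, -0.0]
wrist_force: [-0.5, -0.7, -0.7]
opening: 0.996
```

```bash
python3 -c "
from h import *
import pickle
c=snap('wrist','w1',k=1.5); pickle.dump(c,open('w1.pkl','wb'))
go(520,53,100,1.374)
print(ray(c,(c['cx'],c['cy'])), c['fovy'])"
```

```text
pos [522.5  62.8 213.2] yaw 1.3804 zax [-1.e-03 -9.e-04 -1.e+00] dp [-10.   -0.5 113.2] F [-0.2 -0.5 -0.9] M [-0.02  0.06  0.01] t 2.55 op 0.9955970404705269
dr [-0.04  0.06  0.36]
(array([538.56989395, 139.20482273, 356.02424201]), array([-0.05536728, -0.29217911, -0.95475957])) 65.97463524175801
```

View pics/w1.png

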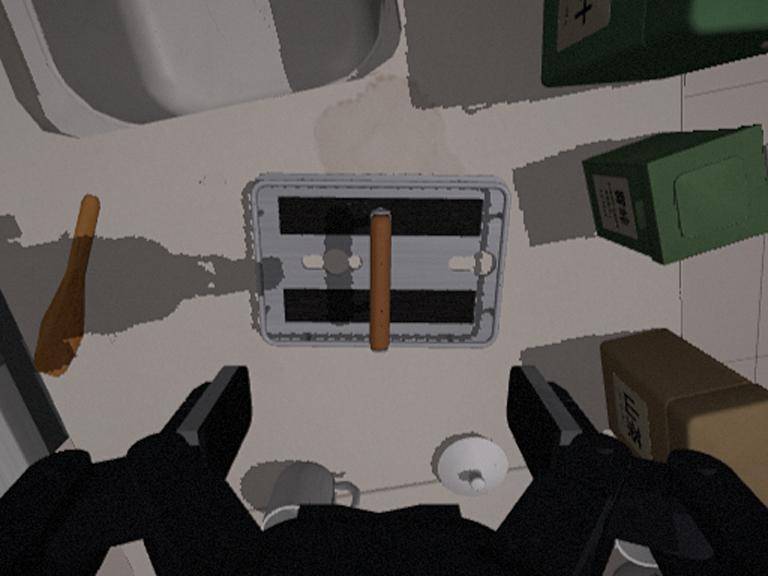

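The wrist view shows the bar from (380,214) to (380,350), and the keyhole entries at (337,261) and (486,263).

Run:
```python
from h import *
import pickle
c=pickle.load(open('w1.pkl','rb')); im=c["image"]
hsv=cv2.cvtColor(im,cv2.COLOR_RGB2HSV)
m=cv2.inRange(hsv,(3,100,40),(20,255,255)); k=np.zeros_like(m); k[135:240,235:275]=255
p=cv2.findNonZero(m&k)[:,0]
for v in range(145,232,12):
    u=p[p[:,1]==v,0]; 
    if len(u): print(v,u.min(),u.max(),plane(c,((u.min()+u.max())/2,v),70))
r=cv2.minAreaRect(p); print(r,[plane(c,q,70) for q in cv2.boxPoints(r)])
a,b=plane(c,(337/1.5,261/1.5),4),plane(c,(486/1.5,263/1.5),4); d=b-a
print(a,b,np.linalg.norm(d),np.arctan2(d[1],d[0]), a+d*36/120)
```

```text
145 248 259 [531.9  97.2  70. ]
157 247 260 [529.7  85.7  70. ]
169 247 259 [526.9  74.   70. ]
181 247 259 [524.6  61.9  70. ]
193 247 259 [522.2  49.5  70. ]
205 247 259 [519.8  36.8  70. ]
217 247 258 [516.7  23.9  70. ]
229 247 258 [514.2  10.5  70. ]
((252.91940307617188, 187.49871826171875), (13.175704956054688, 89.14969635009766), 0.9240454435348511) [array([506.4,   8.5,  70. ]), array([526.2, 100.5,  70. ]), array([538.6,  97.8,  70. ]), array([520. ,   5.6,  70. ])]
[489.   59.4   4. ] [608.2  34.6   4. ] 121.75253590788165 -0.20512736453791677 [524.76  51.96   4.  ]
```

move_arm(rows=[{"dr": [0, 0, 0.2], "dp": [-2.5, 0.8, 30], "hand": 85}, {"dr": [0, 0, 0.2], "dp": [-2.5, 0.8, 30], "hand": 85}, {"dr": [0, 0, 0.2], "dp": [-2.5, 0.8, 30], "hand": 85}, {"dr": [0, 0, 0.2], "dp": [-2.5, 0.8, 25], "hand": 85}, {"dr": [0, 0, 0], "dp": [0, 0, 0], "hand": 85}])

```text
clock: 3.05
tool_pos: [522.1, 48.4, 95.7]
eef_rot: [0.001, 0.776, 0.631, -0.001]
wrist_force: [-0.6, -0.0, -0.3]
opening: 0.995
```

```bash
python3 -c "
from h import *
go(523,52.5,45,1.368)"
```

```text
pos [522.1  48.4  95.7] yaw 1.3656 zax [-3.0e-04 -2.7e-03 -1.0e+00] dp [ 4.4 -0.  50.7] F [-0.6 -0.  -0.3] M [ 0.07  0.05 -0.  ] t 3.05 op 0.9950435017417488
dr [ 0.01  0.15 -0.14]
```

move_arm(force=60, rows=[{"dr": [0, 0, 0], "dp": [2, 0, 20], "hand": 85}, {"dr": [0, 0, 0], "dp": [2, 0, 17], "hand": 85}, {"dr": [0, 0, 0], "dp": [0, 0, 8], "hand": 85}, {"dr": [0, 0, 0], "dp": [0, 0, 0], "hand": 85}, {"dr": [0, 0, 0], "dp": [0, 0, 0], "hand": 30}, {"dr": [0, 0, 0], "dp": [0, 0, 0], "hand": 5}, {"dr": [0, 0, 0], "dp": [0, 0, 0], "hand": 5}, {"dr": [0, 0, 0], "dp": [0, 0, 0], "hand": 5}])

```text
clock: 3.85
tool_pos: [526.7, 48.4, 59.0]
eef_rot: [0.004, 0.777, 0.629, 0.002]
wrist_force: [-0.2, 0.3, 0.0]
opening: 0.326
```

```bash
python3 -c "
from h import *
go(523,52.5,140,1.374)"
```

```text
pos [526.7  48.4  59. ] yaw 1.3617 zax [ 0.0091 -0.0036 -1.    ] dp [  3.1  -3.7 -81.1] F [-0.2  0.3  0. ] M [-0.02 -0.02 -0.03] t 3.85 op 0.3257228014848203
dr [ 0.55  0.1  -0.7 ]
```

move_arm(rows=[{"dr": [0.5, 0, -0.3], "dp": [3, -4, 8], "hand": 30}, {"dr": [0, 0, 0], "dp": [0, 0, 8], "hand": 30}, {"dr": [0, 0, 0], "dp": [0, 0, 2], "hand": 30}])

```text
clock: 4.15
tool_pos: [524.0, 52.6, 40.6]
eef_rot: [0.001, 0.775, 0.632, 0.0]
wrist_force: [-0.2, 0.5, -0.2]
opening: 0.35
```

```bash
python3 -c "
from h import *
go(523,52.5,43,1.368)"
```

```text
pos [524.   52.6  40.6] yaw 1.3677 zax [ 0.0018 -0.0016 -1.    ] dp [-0.3 -0.9 -2.4] F [-0.2  0.5 -0.2] M [-0.02 -0.05  0.  ] t 4.15 op 0.3498049200686222
dr [ 0.12  0.07 -0.02]
```

move_arm(force=60, rows=[{"dr": [0, 0, 0], "dp": [0, -0.5, -1], "hand": 20}, {"dr": [0, 0, 0], "dp": [0, 0, 0], "hand": 10}, {"dr": [0, 0, 0], "dp": [0, 0, 0], "hand": 5}, {"dr": [0, 0, 0], "dp": [0, 0, 0], "hand": 5}, {"dr": [0, 0, 0], "dp": [0, 0, 0], "hand": 5}])

```text
clock: 4.65
tool_pos: [522.6, 52.8, 40.7]
eef_rot: [0.0, 0.775, 0.632, -0.001]
wrist_force: [0.3, -0.4, 0.0]
opening: 0.155
```

```bash
python3 -c "
from h import *
go(523,52.5,140,1.368)"
```

```text
pos [522.6  52.8  40.7] yaw 1.368 zax [-5.0e-04 -1.6e-03 -1.0e+00] dp [ -0.4   0.5 -99.3] F [ 0.3 -0.4  0. ] M [-0.    0.01  0.02] t 4.65 op 0.15487523039940826
dr [-0.01  0.1   0.  ]
```

Gripped, at 13 mm opening. I'll lift, turn to the dock's yaw and fly past the dock, so the wrist camera can see the screws beside the carrier.

move_arm(rows=[{"dr": [0, 0, 0], "dp": [0, 0, -10], "hand": 5}, {"dr": [0, 0, 0], "dp": [0, 0, -30], "hand": 5}, {"dr": [0, 0, 0], "dp": [0, 0, -40], "hand": 5}, {"dr": [0, 0, 0], "dp": [0, 0, -40], "hand": 5}, {"dr": [0, 0, 0], "dp": [0, 0, -40], "hand": 5}, {"dr": [0, 0, -6], "dp": [0, 0, -20], "hand": 5}, {"dr": [0, 0, -6], "dp": [0, 0, 0], "hand": 5}, {"dr": [0, 0, -6], "dp": [0, 0, 0], "hand": 5}, {"dr": [0, 0, -3], "dp": [0, 0, 0], "hand": 5}])

```text
clock: 5.55
tool_pos: [517.7, 52.9, 227.8]
eef_rot: [-0.003, 0.642, 0.767, -0.004]
wrist_force: [0.3, 0.4, -4.9]
opening: 0.154
```

```bash
python3 -c "
from h import *
go(563,-467,220,1.736)"
```

```text
pos [517.7  52.9 227.8] yaw 1.7475 zax [-0.0104 -0.0017 -0.9999] dp [-519.8  -46.7    8.2] F [ 0.3  0.4 -4.9] M [ 0.   -0.01 -0.02] t 5.55 op 0.15390446580377606
dr [-0.6  -0.    0.66]
```

move_arm(rows=[{"dr": [0, 0, 0], "dp": [-20, -2, 0], "hand": 5}, {"dr": [0, 0, 0], "dp": [-40, -4, 0], "hand": 5}, {"dr": [0, 0, 0], "dp": [-45, -4, 0], "hand": 5}, {"dr": [0, 0, 0], "dp": [-45, -4, 0], "hand": 5}, {"dr": [0, 0, 0], "dp": [-45, -4, 0], "hand": 5}, {"dr": [0, 0, 0], "dp": [-45, -4, 0], "hand": 5}, {"dr": [0, 0, 0], "dp": [-45, -4, 0], "hand": 5}, {"dr": [0, 0, 0], "dp": [-45, -4, 0], "hand": 5}, {"dr": [0, 0, 0], "dp": [-45, -4, 0], "hand": 5}, {"dr": [0, 0, 0], "dp": [-40, -4, 0], "hand": 5}])

```text
clock: 6.55
tool_pos: [552.4, -369.8, 227.4]
eef_rot: [-0.008, 0.637, 0.771, -0.004]
wrist_force: [1.4, 0.6, -4.8]
opening: 0.153
```

```bash
python3 -c "
from h import *
go(563,-467,220,1.736)"
```

```text
pos [ 552.4 -369.8  227.4] yaw 1.7601 zax [-0.0161  0.0041 -0.9999] dp [-97.5  -7.7   6.8] F [ 1.4  0.6 -4.8] M [-0.01 -0.08 -0.03] t 6.55 op 0.15296319729765812
dr [-0.86 -0.4   1.38]
```

move_arm(rows=[{"dr": [-0.3, -0.1, 0.5], "dp": [-40, -3, 2], "hand": 5}, {"dr": [-0.3, -0.1, 0.5], "dp": [-30, -3, 2], "hand": 5}, {"dr": [-0.3, -0.1, 0.4], "dp": [-20, -2, 2], "hand": 5}, {"dr": [0, 0, 0], "dp": [0, 0, 0], "hand": 5}, {"dr": [0, 0, 0], "dp": [0, 0, 0], "hand": 5}, {"dr": [0, 0, 0], "dp": [0, 0, 0], "hand": 5}])

```text
clock: 7.15
tool_pos: [555.9, -467.9, 216.6]
eef_rot: [-0.005, 0.649, 0.76, 0.001]
wrist_force: [0.7, 1.1, -4.7]
opening: 0.154
```

```bash
python3 -c "
from h import *
import pickle
c=snap('wrist','w2',k=1.5); pickle.dump(c,open('w2.pkl','wb'))
go(563,-467,220,1.736)"
```

```text
pos [ 556.1 -467.6  216.8] yaw 1.7281 zax [-0.0063  0.0068 -1.    ] dp [-0.4  6.9 -3.3] F [ 0.2  0.1 -4.4] M [0.04 0.04 0.  ] t 7.2 op 0.14985907294640777
dr [-0.29 -0.44 -0.45]
```

View pics/w2.png

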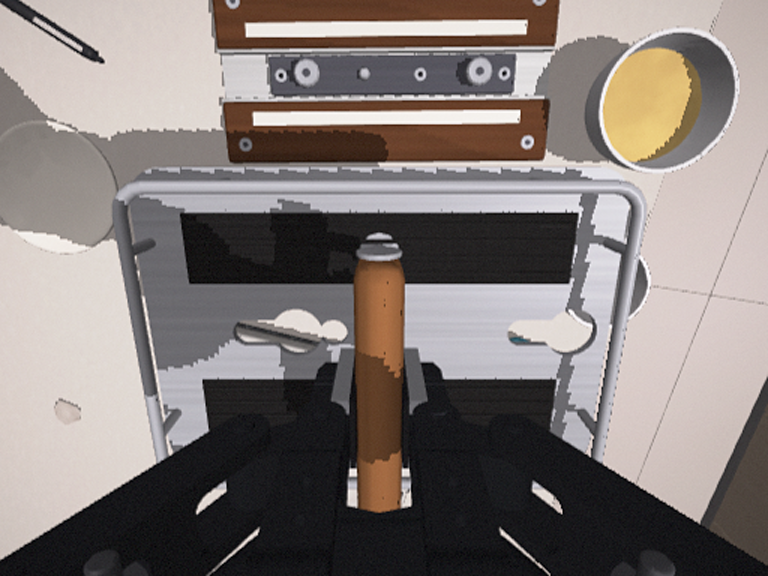

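The screw heads are at (306,72) and (480,71), with the button at (364,74). On the held carrier the entry holes are at about (299,330) and (568,330).

Run:
```python
from h import *
import pickle
c=pickle.load(open('w2.pkl','rb')); im=c["image"]
g=cv2.cvtColor(im,cv2.COLOR_RGB2GRAY)
H=cv2.HoughCircles(cv2.resize(g[25:75,170:360],None,fx=3,fy=3,interpolation=cv2.INTER_CUBIC),cv2.HOUGH_GRADIENT,1,100,param1=120,param2=18,minRadius=18,maxRadius=36)
if H is not None: print("hough",[(h[0]/3+170,h[1]/3+25,h[2]/3) for h in H[0]])
def pair(a,b,z):
    a,b=plane(c,np.array(a)/1.5,z),plane(c,np.array(b)/1.5,z); d=b-a
    print(a,b,np.linalg.norm(d),np.arctan2(d[1],d[0]),(a+b)/2); return a,b
pair((306,72),(480,71),23)
print("button",plane(c,(364/1.5,74/1.5),17.5))
a,b=pair((299,330),(568,330),180); print("carrier org",a+(b-a)*.3)
# dock corners from brown mask bottom edge / inner-edge rows
hsv=cv2.cvtColor(im,cv2.COLOR_RGB2HSV); m=cv2.inRange(hsv,(0,90,20),(15,255,220)); m[110:]=0; m[:, :130]=0; m[:,380:]=0
cn=[q for q in cv2.findContours(m,0,2)[0] if cv2.contourArea(q)>800]
for q in cn: r=cv2.minAreaRect(q); print(r,[plane(c,w,12) for w in cv2.boxPoints(r)])
go(0,0,0)
```

```text
hough [(np.float32(319.5), np.float32(46.833336), np.float32(8.400001)), (np.float32(202.83333), np.float32(48.833336), np.float32(9.900001))]
[ 486.3 -349.6   23. ] [ 605.2 -330.3   23. ] 120.45621611191349 0.16091777595049903 [ 545.75 -339.95   23.  ]
button [ 525.9 -343.8   17.5]
[ 522.  -473.1  180. ] [ 638.1 -454.6  180. ] 117.56470558802928 0.1580169286597977 [ 580.05 -463.85  180.  ]
carrier org [ 556.83 -467.55  180.  ]
((257.1507568359375, 86.9298095703125), (40.0992317199707, 216.0551300048828), 89.474365234375) [array([ 427. , -377.2,   12. ]), array([ 659.6, -338.6,   12. ]), array([ 671.1, -379.3,   12. ]), array([ 429.8, -419.5,   12. ])]
((257.0, 15.5), (31.0, 230.0), 90.0) [array([ 416.4, -313.3,   12. ]), array([ 650.1, -276.7,   12. ]), array([ 657.8, -304.4,   12. ]), array([ 417.8, -342.1,   12. ])]
pos [ 556.1 -467.6  216.8] yaw 1.7281 zax [-0.0063  0.0068 -1.    ] dp [ 547.3 -474.8  223.5] F [ 0.2  0.1 -4.4] M [0.04 0.04 0.  ] t 7.2 op 0.14985907294640777
```

The wrist view puts the middle between the screws at (545.7,-340) with yaw 0.161, and the button is consistent with that. The entry pose is 24 mm short, so TCP about (521.6,-343.8).

move_arm(rows=[{"dr": [-0.1, -0.2, 0], "dp": [20, -3, 5], "hand": 5}, {"dr": [-0.1, -0.2, 0], "dp": [30, -4, 15], "hand": 5}, {"dr": [-0.1, 0, 0], "dp": [30, -3, 25], "hand": 5}, {"dr": [0, 0, 0], "dp": [25, -3, 25], "hand": 5}, {"dr": [0, 0, 0], "dp": [15, -1, 20], "hand": 5}, {"dr": [0, 0, 0], "dp": [0, 0, 0], "hand": 5}, {"dr": [0, 0, 0], "dp": [0, 0, 0], "hand": 5}])

```text
clock: 7.9
tool_pos: [524.2, -341.3, 128.6]
eef_rot: [0.003, 0.646, 0.763, 0.001]
wrist_force: [-0.2, -0.5, -3.2]
opening: 0.156
```

```bash
python3 -c "
from h import *
go(521.6,-343.8,75,1.731)"
```

```text
pos [ 524.2 -341.3  128.6] yaw 1.7364 zax [ 0.0047 -0.0025 -1.    ] dp [-1.8 -3.2 53.6] F [-0.2 -0.5 -3.2] M [-0.02 -0.08 -0.01] t 7.9 op 0.15625097519990555
dr [0.24 0.19 0.31]
```

move_arm(rows=[{"dr": [0.2, 0.1, 0.3], "dp": [-1, -2, 20], "hand": 5}, {"dr": [0, 0, 0], "dp": [-0.5, -1, 18], "hand": 5}, {"dr": [0, 0, 0], "dp": [0, 0, 8], "hand": 5}, {"dr": [0, 0, 0], "dp": [0, 0, 0], "hand": 5}, {"dr": [0, 0, 0], "dp": [0, 0, 0], "hand": 5}])

```text
clock: 8.4
tool_pos: [524.8, -348.7, 84.6]
eef_rot: [0.005, 0.649, 0.761, -0.001]
wrist_force: [-0.7, -0.4, -5.5]
opening: 0.158
```

```bash
python3 -c "
from h import *
go(521.6,-343.8,66,1.731)"
```

```text
pos [ 524.8 -348.7   84.6] yaw 1.729 zax [ 0.0073 -0.0076 -0.9999] dp [ 5.5 -2.5 18.6] F [-0.7 -0.4 -5.5] M [-0.01 -0.02 -0.  ] t 8.4 op 0.1575529780481198
dr [ 0.34  0.5  -0.11]
```

move_arm(rows=[{"dr": [0.2, 0.3, 0], "dp": [3, -1, 6], "hand": 5}, {"dr": [0.1, 0.1, 0], "dp": [2, -1, 6], "hand": 5}, {"dr": [0, 0, 0], "dp": [0, 0, 0], "hand": 5}])

```text
clock: 8.7
tool_pos: [522.8, -345.1, 73.4]
eef_rot: [0.002, 0.649, 0.761, -0.0]
wrist_force: [0.2, 0.2, -5.2]
opening: 0.153
```

```bash
python3 -c "
from h import *
go(521.6,-343.8,66,1.731)"
```

```text
pos [ 522.8 -345.1   73.4] yaw 1.7283 zax [ 0.0026 -0.0026 -1.    ] dp [ 1.5 -1.   7.4] F [ 0.2  0.2 -5.2] M [-0.04  0.04  0.03] t 8.7 op 0.15343628517933344
dr [ 0.12  0.17 -0.16]
```

move_arm(rows=[{"dr": [0, 0, 0], "dp": [0, 0, 0], "hand": 5}])

```text
clock: 8.8
tool_pos: [522.9, -345.1, 73.5]
eef_rot: [0.002, 0.649, 0.761, -0.0]
wrist_force: [0.6, -0.5, -4.1]
opening: 0.157
```

```bash
python3 -c "
from h import *
go(521.6,-343.8,66,1.731)"
```

```text
pos [ 522.9 -345.1   73.5] yaw 1.7283 zax [ 0.0028 -0.0028 -1.    ] dp [ 1.5 -1.1  7.5] F [ 0.6 -0.5 -4.1] M [-0.03 -0.01  0.  ] t 8.8 op 0.1565491844074928
dr [ 0.13  0.19 -0.15]
```

move_arm(rows=[{"dr": [0.1, 0.2, -0.1], "dp": [1, -0.7, 4], "hand": 5}, {"dr": [0, 0, 0], "dp": [0.5, -0.4, 3], "hand": 5}, {"dr": [0, 0, 0], "dp": [0, 0, 0], "hand": 5}])

```text
clock: 9.1
tool_pos: [521.8, -343.8, 66.5]
eef_rot: [0.0, 0.648, 0.761, 0.0]
wrist_force: [-0.4, 0.6, -5.1]
opening: 0.152
```

```bash
python3 -c "
from h import *
go(521.6,-343.8,62,1.731)"
```

```text
pos [ 521.8 -343.8   66.5] yaw 1.7305 zax [ 0.0011  0.     -1.    ] dp [ 0.  -0.2  4.5] F [-0.4  0.6 -5.1] M [-0.02  0.02  0.06] t 9.1 op 0.1521309401204408
dr [ 0.06  0.01 -0.03]
```

Now a light touch in small steps.

move_arm(rows=[{"dr": [0, 0, 0], "dp": [0, 0, 2], "hand": 5}, {"dr": [0, 0, 0], "dp": [0, 0, 1.5], "hand": 5}, {"dr": [0, 0, 0], "dp": [0, 0, 0], "hand": 5}])

```text
clock: 9.4
tool_pos: [521.8, -343.8, 62.7]
eef_rot: [0.0, 0.648, 0.761, 0.0]
wrist_force: [-0.3, 0.5, -5.2]
opening: 0.152
```

move_arm(rows=[{"dr": [0, 0, 0], "dp": [0, 0, 1], "hand": 5}])

```text
clock: 9.5
tool_pos: [522.0, -343.9, 61.9]
eef_rot: [0.001, 0.648, 0.761, 0.0]
wrist_force: [1.2, -0.8, -4.4]
opening: 0.155
```

move_arm(rows=[{"dr": [0, 0, 0], "dp": [0, 0, 1], "hand": 5}])

```text
clock: 9.6
tool_pos: [521.9, -343.9, 60.9]
eef_rot: [0.001, 0.648, 0.761, 0.0]
wrist_force: [0.2, 1.2, -4.8]
opening: 0.157
```

move_arm(rows=[{"dr": [0, 0, 0], "dp": [0, 0, 1.2], "hand": 5}])

```text
clock: 9.7
tool_pos: [521.9, -343.8, 59.6]
eef_rot: [0.001, 0.648, 0.761, 0.0]
wrist_force: [-0.1, 0.1, -4.1]
opening: 0.159
```

move_arm(rows=[{"dr": [0, 0, 0], "dp": [0, 0, 1.2], "hand": 5}])

```text
clock: 9.8
tool_pos: [521.9, -343.8, 58.3]
eef_rot: [0.0, 0.648, 0.761, 0.0]
wrist_force: [-0.2, 0.7, -5.0]
opening: 0.152
```

move_arm(rows=[{"dr": [0, 0, 0], "dp": [0, 0, 1.2], "hand": 5}])

```text
clock: 9.9
tool_pos: [521.9, -343.8, 57.0]
eef_rot: [0.0, 0.648, 0.761, 0.0]
wrist_force: [0.2, 0.4, -3.0]
opening: 0.157
```

move_arm(rows=[{"dr": [0, 0, 0], "dp": [0, 0, 1], "hand": 5}])

```text
clock: 10.0
tool_pos: [521.9, -343.8, 56.0]
eef_rot: [0.0, 0.648, 0.761, 0.0]
wrist_force: [-1.7, 0.1, -3.3]
opening: 0.156
```

move_arm(rows=[{"dr": [0, 0, 0], "dp": [0, 0, 1], "hand": 5}])

```text
clock: 10.1
tool_pos: [521.9, -343.9, 55.0]
eef_rot: [0.001, 0.648, 0.761, 0.0]
wrist_force: [-1.0, 0.3, -3.3]
opening: 0.155
```

move_arm(rows=[{"dr": [0, 0, 0], "dp": [0, 0, 1], "hand": 5}])

```text
clock: 10.2
tool_pos: [522.0, -343.9, 54.1]
eef_rot: [0.001, 0.648, 0.761, 0.0]
wrist_force: [-1.2, 0.7, -2.5]
opening: 0.156
```

move_arm(rows=[{"dr": [0, 0, 0], "dp": [0, 0, 0.8], "hand": 5}])

```text
clock: 10.3
tool_pos: [522.1, -344.0, 53.3]
eef_rot: [0.001, 0.648, 0.761, 0.0]
wrist_force: [0.4, 0.4, -3.3]
opening: 0.156
```

move_arm(rows=[{"dr": [0, 0, 0], "dp": [0, 0, 0.6], "hand": 5}])

```text
clock: 10.4
tool_pos: [522.2, -344.1, 52.8]
eef_rot: [0.001, 0.648, 0.761, 0.0]
wrist_force: [0.7, 0.6, -1.4]
opening: 0.153
```

```bash
python3 -c "
from h import *
go(521.6,-343.8,52.7,1.731)"
```

```text
pos [ 522.2 -344.1   52.8] yaw 1.7305 zax [ 1.8e-03 -6.0e-04 -1.0e+00] dp [ 0.4 -0.6  0.1] F [ 0.7  0.6 -1.4] M [ 0.12  0.13 -0.05] t 10.4 op 0.15310512212605976
dr [ 0.1   0.05 -0.03]
```

The plate is flat at z 52.8 as predicted, and the heads went straight in. Next I slide along the dock's +x, which is tool +y.

move_arm(rows=[{"dr": [0, 0, 0], "dp": [0, 0, 0.2], "hand": 5}, {"dr": [0, 0, 0], "dp": [0, 0, 0.2], "hand": 5}, {"dr": [0, 0, 0], "dp": [0, 1.5, 0.1], "hand": 5}, {"dr": [0, 0, 0], "dp": [0, 2, 0.1], "hand": 5}, {"dr": [0, 0, 0], "dp": [0, 2, 0], "hand": 5}])

```text
clock: 10.9
tool_pos: [528.0, -343.7, 52.8]
eef_rot: [0.001, 0.649, 0.761, 0.0]
wrist_force: [-0.8, 0.1, -3.1]
opening: 0.153
```

```bash
python3 -c "
from h import *
go(545.3,-339.95,52.7,1.731)"
```

```text
pos [ 528.  -343.7   52.8] yaw 1.7303 zax [ 0.0022 -0.0016 -1.    ] dp [ 1.  17.7  0.1] F [-0.8  0.1 -3.1] M [-0.01  0.21  0.03] t 10.9 op 0.1528169722437787
dr [ 0.11  0.11 -0.04]
```

move_arm(rows=[{"dr": [0, 0, 0], "dp": [0.3, 2, 0.1], "hand": 5}, {"dr": [0, 0, 0], "dp": [0.3, 2, 0.1], "hand": 5}, {"dr": [0, 0, 0], "dp": [0.2, 2, 0.1], "hand": 5}, {"dr": [0, 0, 0], "dp": [0.2, 2, 0.1], "hand": 5}])

```text
clock: 11.3
tool_pos: [536.6, -341.6, 52.7]
eef_rot: [0.002, 0.648, 0.761, -0.0]
wrist_force: [-1.3, -0.2, -1.7]
opening: 0.154
```

```bash
python3 -c "
from h import *
go(545.3,-339.95,52.7,1.731)"
```

```text
pos [ 536.6 -341.6   52.7] yaw 1.7304 zax [ 0.0023 -0.0022 -1.    ] dp [ 0.2  8.9 -0. ] F [-1.3 -0.2 -1.7] M [-0.06  0.37  0.02] t 11.3 op 0.15386314115596175
dr [ 0.11  0.14 -0.03]
```

move_arm(rows=[{"dr": [0, 0, 0], "dp": [0, 2, 0.1], "hand": 5}, {"dr": [0, 0, 0], "dp": [0, 2, 0.1], "hand": 5}, {"dr": [0, 0, 0], "dp": [0, 1, 0.1], "hand": 5}])

```text
clock: 11.6
tool_pos: [542.4, -340.8, 52.7]
eef_rot: [0.002, 0.648, 0.761, -0.0]
wrist_force: [-1.5, -0.9, -0.3]
opening: 0.152
```

move_arm(rows=[{"dr": [0, 0, 0], "dp": [0, 1, 0.1], "hand": 5}, {"dr": [0, 0, 0], "dp": [0, 1, 0], "hand": 5}])

```text
clock: 11.8
tool_pos: [544.5, -340.5, 52.7]
eef_rot: [0.002, 0.648, 0.761, -0.0]
wrist_force: [-4.4, -0.5, 0.9]
opening: 0.152
```

move_arm(rows=[{"dr": [0, 0, 0], "dp": [0, 1, 0], "hand": 5}])

```text
clock: 11.9
tool_pos: [544.5, -340.4, 52.6]
eef_rot: [0.001, 0.648, 0.761, -0.001]
wrist_force: [-10.1, 0.4, 4.8]
opening: 0.154
```

move_arm(rows=[{"dr": [0, 0, 0], "dp": [0, 1, 0], "hand": 5}])

```text
clock: 12.0
tool_pos: [544.5, -340.5, 52.7]
eef_rot: [0.0, 0.649, 0.761, -0.001]
wrist_force: [-8.4, -0.2, 3.4]
opening: 0.154
```

```bash
python3 -c "
from h import *
go(545.3,-339.95,52.7,1.731)"
```

```text
pos [ 544.5 -340.5   52.7] yaw 1.7303 zax [-0.0015 -0.0022 -1.    ] dp [ 0.4  0.9 -0. ] F [-8.4 -0.2  3.4] M [ 0.    1.17 -0.08] t 12.0 op 0.1542852621238459
dr [-0.1   0.11 -0.04]
```

It stopped at 544.5 with about 10 N, which is the slot ends. A gentle pull back will test the lock.

move_arm(rows=[{"dr": [0, 0, 0], "dp": [0, -1, 0], "hand": 5}, {"dr": [0, 0, 0], "dp": [0, -1, 0], "hand": 5}])

```text
clock: 12.2
tool_pos: [543.1, -340.7, 52.6]
eef_rot: [0.001, 0.649, 0.761, -0.001]
wrist_force: [0.9, -0.5, -2.6]
opening: 0.152
```

move_arm(rows=[{"dr": [0, 0, 0], "dp": [0, -1, 0], "hand": 5}, {"dr": [0, 0, 0], "dp": [0, -1, 0], "hand": 5}])

```text
clock: 12.4
tool_pos: [541.9, -340.9, 52.8]
eef_rot: [0.001, 0.649, 0.761, -0.0]
wrist_force: [3.7, -0.5, -3.2]
opening: 0.156
```

```bash
python3 -c "
from h import *
c=snap('wrist','w3',crop=(130,150,400,300),k=2.9)
go(545.3,-339.95,52.7,1.731)"
```

```text
pos [ 541.9 -340.9   52.8] yaw 1.7303 zax [ 0.0018 -0.0023 -1.    ] dp [0.4 3.5 0.1] F [ 4.2 -0.3 -3.2] M [ 0.09 -0.51 -0.01] t 12.45 op 0.1533870709667729
dr [ 0.08  0.15 -0.04]
```

View pics/w3.png

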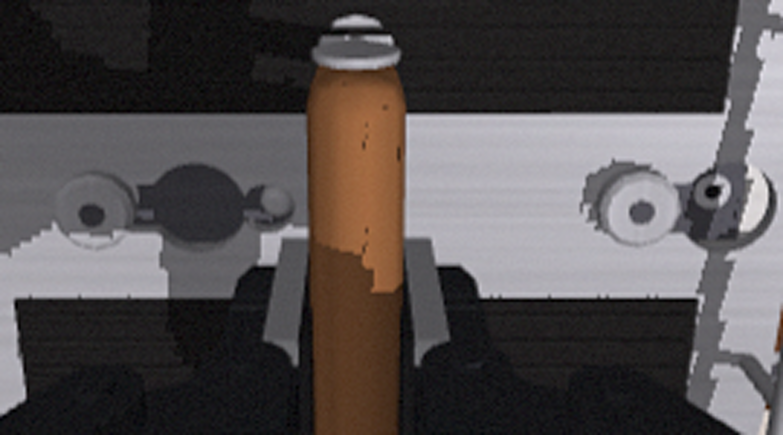

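The heads are at the slot ends, at (92,210) and (640,208). The button dome shows in its hole at (275,205), and the pull is resisted after about 2.5 mm, so it is locked. I'll ease off, release and retreat.

move_arm(rows=[{"dr": [0, 0, 0], "dp": [0, 1.2, 0], "hand": 5}, {"dr": [0, 0, 0], "dp": [0, 0, 0], "hand": 20}, {"dr": [0, 0, 0], "dp": [0, 0, 0], "hand": 40}, {"dr": [0, 0, 0], "dp": [0, 0, 0], "hand": 40}, {"dr": [0, 0, 0], "dp": [0, 0, 0], "hand": 40}])

```text
clock: 12.95
tool_pos: [543.2, -341.3, 53.8]
eef_rot: [0.002, 0.649, 0.761, -0.001]
wrist_force: [-0.0, -0.3, -0.1]
opening: 0.47
```

```bash
python3 -c "
from h import *
go(545.3,-339.95,52.7,1.731)"
```

```text
pos [ 543.2 -341.3   53.8] yaw 1.7303 zax [ 0.002  -0.0035 -1.    ] dp [1.  2.3 1.1] F [-0.  -0.3 -0.1] M [-0.03  0.03  0.06] t 12.95 op 0.46999736253103097
dr [ 0.08  0.21 -0.04]
```

move_arm(rows=[{"dr": [0, 0, 0], "dp": [0, 0, -5], "hand": 40}, {"dr": [0, 0, 0], "dp": [0, 0, -15], "hand": 40}, {"dr": [0, 0, 0], "dp": [0, 0, -25], "hand": 40}, {"dr": [0, 0, 0], "dp": [0, 0, -30], "hand": 40}, {"dr": [0, 0, 0], "dp": [0, 0, -30], "hand": 40}, {"dr": [0, 0, 0], "dp": [0, 0, -30], "hand": 40}, {"dr": [0, 0, 0], "dp": [0, 0, 0], "hand": 40}, {"dr": [0, 0, 0], "dp": [0, 0, 0], "hand": 40}, {"dr": [0, 0, 0], "dp": [0, 0, 0], "hand": 40}])

```text
clock: 13.85
tool_pos: [543.4, -341.4, 203.0]
eef_rot: [0.005, 0.649, 0.761, -0.001]
wrist_force: [0.3, -0.4, 0.1]
opening: 0.465
```

```bash
python3 -c "
from h import *
c=snap('wrist','w4',k=1.5)
go(545.3,-339.95,200,1.731)"
```

```text
pos [ 543.2 -341.2  202.4] yaw 1.7302 zax [ 0.0057 -0.0064 -1.    ] dp [0.9 2.2 2.4] F [-0.9 -1.2 -0.1] M [-0.01 -0.01 -0.02] t 13.9 op 0.4713524720709562
dr [ 0.27  0.41 -0.05]
```

View pics/w4.png

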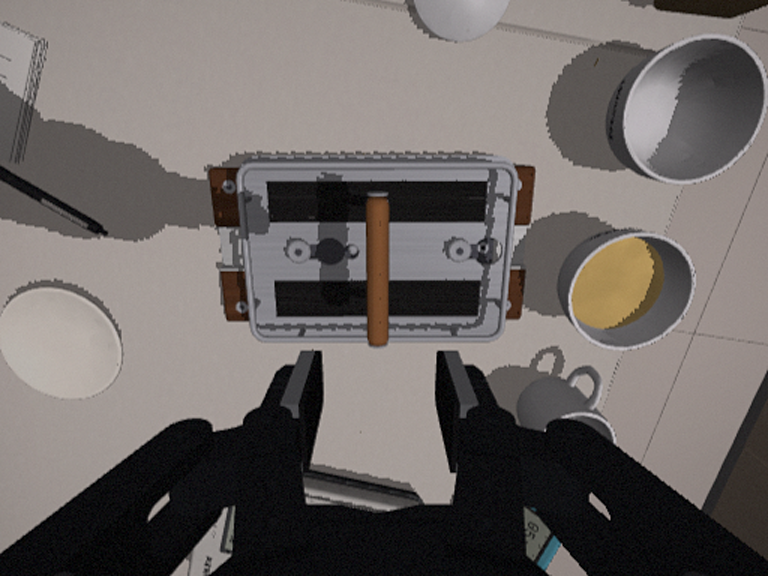

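The carrier is locked on the dock and squarely in line. The screws are at (298,250) and (460,250), the button is visible in its hole at (352,252), and the gripper is clear.

```bash
python3 -c "
from h import *
job.job_done()"
```

```text
the job is handed in; nothing more can be done
```

The cup carrier is on its dock and locked, and I handed the job in at about 13.9 s of the 72 s allowed. No verdict is reported, so this rests on my own checks.

**What I did:** I gripped the carrier by its bar and found the screws with the wrist camera. I then set it down 24 mm short of their middle. The heads went straight through the keyholes, and the plate lay flat at the expected height. I slid it about 22.5 mm to the slot ends, where it stopped against about 10 N.

**Last checks:**
- **Lock:** a gentle pull back was held with about 4 N after roughly 2.5 mm of play.
- **Pictures:** both screw heads sit at the slot ends, the button shows in its hole, and the carrier is in line with the dock.
- **Release:** the wrist force is near zero, and the gripper is open and about 150 mm above the grasp height.

**What disagreed:** the top camera put the middle between the screws about 4 mm nearer than the wrist camera. I used the wrist reading, and the fit bore it out. The first lowering onto the bar also stopped about 14 mm too high, and I corrected it before closing the grip.

**Not measured:** I did not check the bystanders' positions at the end, but I felt no contact with them along the way.

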